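# Snap the filter cassette into the welding-mask lens holder

### The job

Fit the black filter cassette with the bevelled ends into the lens holder: set it, window side up, on the open mouth of the two spring clips, let go, and press it down until it lies fully home on the floor of the holder and both clips have snapped shut over its ends. Leave the other things on the bench where they are.

Things in the scene. Friction and masses are not known exactly. Their poses are not given: they have to be found in the camera images.
- cassette: Filter cassette: loose flat black slab 51 (x) x 108 (y) x 14 mm (z), about 0.12 kg, lying flat, dark green window up. Origin: centre of its underside, z up. Short ends (+-y) bevelled above and below: half-length 51 mm at top and bottom faces, 54 mm in a 4 mm band at mid-height. Long sides plain and upright: grasp it across its 51 mm width. Either end may go to either clip.
- holder: Lens holder, fixed on the bench top: grey pocket on a dark steel base plate 100 (x) x 180 (y) x 8 mm. Origin: centre of the base plate's underside, z up. The cassette lies along its y. The pocket is 56 mm wide in x between side walls 100 mm long that flare out above 27 mm to 68 mm; wall tops 38 mm above the origin: fingers gripping the cassette's sides cannot go below that; let go, then press.
- pocket_floor (a point): Centre of the pocket's flat floor, 20 mm above the holder's origin, same axes. Home: cassette's underside on this floor, its top face 14 mm above it. The clips stay spread until the underside is 4 mm above the floor; then press on down to the floor.
- clip_mouth (a point): Where the underside centre of a cassette set loosely on the two clips rests, 32 mm above the holder's origin, same axes (its top face is then 46 mm above the origin). Pressing from there in the middle of the top face takes about 8 to 15 N, less than 25 N; one end may snap in before the other.
- nose_left (a point): Nose of the bent spring-steel clip at the holder's +y end, 33 mm above the holder's origin and 52 mm from its centre. The clip is 30 mm wide; from the nose a lip leads up and outward to 60 mm from the centre, 47 mm above the origin.
- nose_right (a point): The same at the holder's -y end.
- clip_left (a joint): Spring clip at the holder's +y end, hinged at its foot; rad: 0 = upright (shut), grows as the clip is spread outward. 0.09 when the widest part of the cassette passes; springs back to about 0 once the cassette is home.
- clip_right (a joint): The same at the holder's -y end.
- spanner: Bystander: steel spanner 150 mm long lying flat along x, between the holder and the cassette. Origin at its middle.
- cover_plate: Bystander: thin clear (pale) cover plate, 51 x 108 x 4 mm with square ends; not the cassette. Origin at the centre of its underside.
- pipe: Bystander: steel pipe offcut standing upright, 114 mm across, 90 mm high. Origin at the centre of its underside.
- magnet: Bystander: welding magnet, a triangular bracket 90 mm long and 90 mm high. Origin at the middle of its foot.
- nozzle: Bystander: copper torch nozzle standing upright, 25 mm across, 60 mm high. Origin at the centre of its underside.
- brush: Bystander: wire brush 200 mm long, lying. Origin at its middle, on its underside.
- tin: Bystander: small tin standing upright, 60 mm across, 90 mm high. Origin at the centre of its underside.
Not all that is in view belongs to the job. Several things have the shape of the cassette; the one meant has the colours described above.

How it is judged:
By the outcome, as a careful person would: the job done as asked, in the order asked, and still so for the second after the job is handed in, with the robot touching nothing.
It also fails if it takes over 54 s, if anything falls off the work surface, if the arm or the gripper's body presses on something with over 40 N, if the wrist force passes 120 N, or if a joint passes its speed limit or range.

### The arm

A 7-joint arm with a two-finger parallel gripper is mounted at the origin on the work surface. World frame = base frame: x ahead of the robot, y to its left, z up, the work surface at z = 0. Lengths are in mm, angles in rad, forces in N, time in s.
With the tool pointing down it reaches from about 400 to 850 mm from the base axis. Payload 4.5 kg.
Tool frame: the origin (TCP) lies midway between the tips of the shut fingers; the grasp point (between the pads) lies 19 mm behind it; z points along the fingers, y is the line along which they close (so a half turn about z gives the same grasp; the last joint's range is limited). The gripper opens to 88 mm and grips with 3 to 60 N. Pads are 18 mm wide; open, the fingers measure 123 mm over their backs; the gripper's body (75 mm by 187 mm) begins 45 mm behind the grasp point.
Start: joints at [-1.314, 0.689, -0.195, 1.565, 0.157, 0.902, -0.215], TCP at [138.079, 609.58, 238.743] pointing down, gripper open.
Joint ranges: [-3.01, 3.01], [-0.46, 2.08], [-1.47, 1.51], [0.13, 2.56], [-1, 4.14], [0.04, 2.09], [-2.66, 2.66]. Speed limits (rad/s): [2.57, 2.57, 3.14, 3.14, 3.14, 3.14, 3.14].

### API

Orientations are given as a rotation vector (axis times angle).
In Python, from bench import r gives the robot as it stands. The module is installed in compiled form; this text tells all that it offers.
- The arm moves only by the shell command python3 -m inch 'ROWS'. ROWS is JSON, one flat list of numbers, 7 for each row, row after row: the shift along the tool's x, y, z in mm, then the turn, a rotation vector about the tool's x, y, z in degrees, then the closure, from -1 (fully open) to 1 (shut). A call has 1 to 5 rows; each row is the pose to reach, as a shift and turn from the pose commanded when the call began, along the tool's axes at that moment; what a row does not reach only later rows make up. A row lasts 1/8 s, in which the tool goes at most 62.5 mm and 10.7 degrees, less where a joint would pass 70% of its speed; a pose out of reach is approached as far as the arm can. A call with a gripper value outside its range is refused whole. The fingers move at their own pace and stop on an object; the grip force is fixed at half the most. Time passes only in rows, so rows that repeat a pose let the fingers close. It gives the time, the measured TCP pose, the force, the opening and the grip force at its end, in the units of the state.
- r.get_obs(): the state, without advancing time (a new reading comes with each control period).
- r.grab_frame(name): name is "scene" or "top" or "wrist"; returns a dict with "img" (420x560x3 uint8, red, green, blue), "camera_matrix" (3x3 intrinsics, pixels), "extrinsics" (4x4, takes a point from camera to world coordinates). Camera axes: x right, y up, looking along -z (the intrinsics and any distortion apply to the point x, -y, -z); pixel columns grow to the right and rows downward; lengths in mm; the calibration is good to about 2 mm. A picture is of the moment at which its call begins. There is no depth.
- r.close_job(): hands the job in; it is judged then, once.
The state is a dict: "clock": time; "joint_positions": joint angles; "qd": joint speeds; "joint_efforts": joint torques, N m; "eef_pos": TCP position; "tool_rot": TCP orientation; "contact_force": force on the tool from outside, world axes, zero at the start; "ft_torque": the same for the moment, N m; "finger_gap": finger opening in mm; "finger_force": force on a finger pad.
Only numpy, scipy, OpenCV 4.12 (cv2) and the standard library are available. Lean on these libraries where they do the work, as an engineer would, in place of code of your own. Each camera call takes 0.05 s, during which the arm holds its last target. There are 200 camera calls.

## Working session

There is one attempt and no reset: what is moved stays moved. The work goes in short steps, Python scripts to look and compute and a shell command to move; the robot and the scene stay as the last step left them, time stands still between calls to the robot, and variables do not carry over. Pictures are saved under pics/ and viewed, at most 10 in all, crops included, and the job is handed in when it is done.

```bash
mkdir -p pics
python3 - <<'E'
from bench import r
import cv2,numpy as np
o=r.get_obs();print(o['clock'],o['eef_pos'],o['tool_rot'],o['finger_gap'],o['contact_force'])
for n in("top","scene"):
    f=r.grab_frame(n);cv2.imwrite(f'pics/{n}0.png',f['img'][:,:,::-1]);np.savez(f'pics/{n}0.npz',**f)
    print(f.keys(),f['camera_matrix'],f['extrinsics'])
E
```

```text
0.0 [138.04816769 608.91245385 237.91353824] [-3.49195676e-01 -3.12209008e+00  2.86094122e-03] 88.08771229775758 [-0.70021539  0.5506176   0.24338249]
dict_keys(['img', 'camera_matrix', 'extrinsics']) [[393.58909972   0.         275.31645484]
 [  0.         393.58909972 207.27556295]
 [  0.           0.           1.        ]] [[-1.48799112e-02  9.95186909e-01 -9.68586840e-02  4.80247486e+02]
 [-9.99887094e-01 -1.46069538e-02  3.52660139e-03  1.23658585e+01]
 [ 2.09481722e-03  9.69002235e-02  9.95291896e-01  1.17430641e+03]
 [ 0.00000000e+00  0.00000000e+00  0.00000000e+00  1.00000000e+00]]
dict_keys(['img', 'camera_matrix', 'extrinsics']) [[387.33028177   0.         267.83139134]
 [  0.         387.33028177 211.99064718]
 [  0.           0.           1.        ]] [[-8.53847780e-01 -3.31873715e-01  4.01003499e-01  9.76405385e+02]
 [ 5.20360679e-01 -5.24999656e-01  6.73498422e-01  6.89541775e+02]
 [-1.29897247e-02  7.83731585e-01  6.20963823e-01  6.81277384e+02]
 [ 0.00000000e+00  0.00000000e+00  0.00000000e+00  1.00000000e+00]]
```

View pics/top0.png

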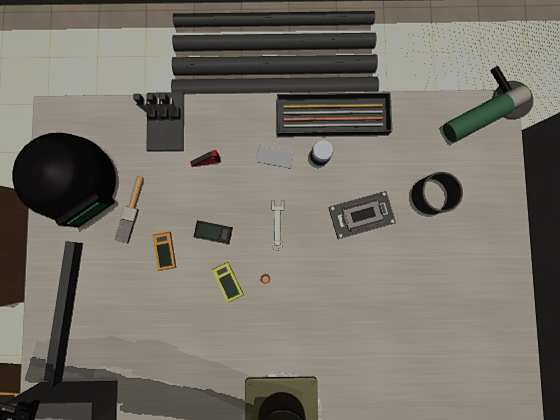

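View pics/scene0.png

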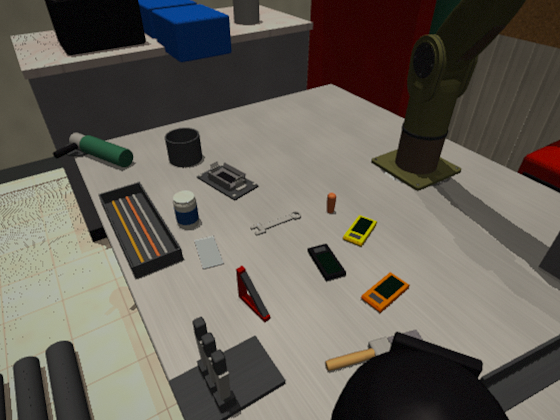

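Candidates in the top view are black (213,232), orange (164,251), yellow (228,282) and the clear plate (275,157). The black one with the dark green window matches the description. The holder is at (362,214). Next I'll crop and measure both.

```bash
cat > h.py <<'E'
import numpy as np,cv2
from scipy.spatial.transform import Rotation as R
def ray(f,uv,z):
    K,E=f['camera_matrix'],f['extrinsics'];uv=np.atleast_2d(uv).astype(float)
    d=np.c_[(uv[:,0]-K[0,2])/K[0,0],-(uv[:,1]-K[1,2])/K[1,1],-np.ones(len(uv))]@E[:3,:3].T
    o=E[:3,3];return (o+d*((np.asarray(z)-o[2])/d[:,2])[:,None] if np.ndim(z) else o+d*((z-o[2])/d[:,2:3]))
def proj(f,P):
    K,E=f['camera_matrix'],f['extrinsics'];p=(np.atleast_2d(P)-E[:3,3])@E[:3,:3]
    return np.c_[K[0,0]*p[:,0]/-p[:,2]+K[0,2],K[1,1]*-p[:,1]/-p[:,2]+K[1,2]]
def rect(f,mask,z):
    c=max(cv2.findContours(mask.astype(np.uint8),0,cv2.CHAIN_APPROX_NONE)[0],key=cv2.contourArea)
    w=ray(f,c[:,0],z)[:,:2].astype(np.float32);rc=cv2.minAreaRect(w);b=cv2.boxPoints(rc)
    e=[b[1]-b[0],b[2]-b[1]];L=max(e,key=np.linalg.norm)
    return np.round(rc[0],1),np.round(rc[1],1),round(float(np.degrees(np.arctan2(L[1],L[0]))%180),1)
E
python3 - <<'E'
from h import *
f=dict(np.load('pics/top0.npz'));im=f['img'];g=im.max(2)
def sub(m,u0,u1,v0,v1):
    o=np.zeros(m.shape,bool);o[v0:v1,u0:u1]=m[v0:v1,u0:u1];return o
bg=np.median(im[215:260,180:190].reshape(-1,3),0);print(bg)
print('cas',rect(f,sub(g<75,185,240,212,252),14))
print('base',rect(f,sub(g<100,322,402,185,245),8))
cv2.imwrite('pics/c1.png',np.hstack([cv2.resize(im[180:250,320:405],None,fx=5,fy=5,interpolation=2),cv2.resize(im[200:270,180:250],None,fx=5,fy=5,interpolation=2)])[:,:,::-1])
print(im[232,180:245,0])
E
```

```text
[150. 144. 132.]
cas (array([523.5, 193.4]), array([107.9,  49.5]), 77.9)
base (array([ 568. , -247.9]), array([101.2, 182.9]), 104.7)
[149 148 149 149 148 148 148 148 148 148 147 148 151 152  97  24  41  43
  43  44  45  44  44  44  45  43  46  45  45  46  46  46  47  47  47  48
  48  49  48  49  45  44  52  77  71  73  74  58  45  44  21  61 166 153
 148 149 149 149 149 149 149 149 150 150 150]
```

View pics/c1.png

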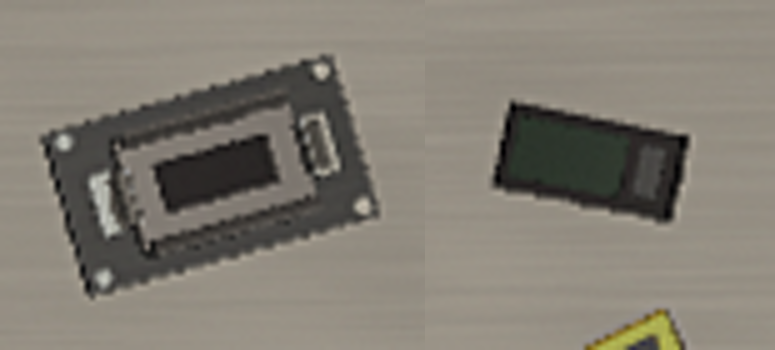

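The crop confirms it: the cassette (213,232) is black-framed with a dark green window. The holder's pocket and clips are also clear, around (362,214).

```bash
cat >> h.py <<'E'
def goal(r,pos,yaw):
    """shift/turn in tool axes to put TCP at pos, tool down, tool y at world angle yaw(deg)"""
    o=r.get_obs();T=R.from_rotvec(o['tool_rot'])
    y=np.radians(yaw);Y=np.array([np.cos(y),np.sin(y),0]);Z=np.array([0,0,-1.]);X=np.cross(Y,Z)
    G=R.from_matrix(np.c_[X,Y,Z])
    print('t',round(o['clock'],2),'pos',np.round(o['eef_pos'],1),'gap',round(o['finger_gap'],1),'F',np.round(o['contact_force'],1),'q7',np.round(o['joint_positions'][6],2))
    print(' shift',np.round(T.inv().apply(np.array(pos)-o['eef_pos']),1),'turn',np.round(np.degrees((T.inv()*G).as_rotvec()),1))
E
python3 - <<'E'
from h import *;from bench import r
goal(r,[523.5,193.4,200],-12.1);goal(r,[523.5,193.4,200],167.9)
f=r.grab_frame('wrist');T=R.from_rotvec(r.get_obs()['tool_rot'])
print(T.inv().apply(f['extrinsics'][:3,3]-r.get_obs()['eef_pos']),T.inv().apply(-f['extrinsics'][:3,2]),f['camera_matrix'][0,0])
E
```

```text
t 0.1 pos [138. 609. 238.] gap 88.4 F [ 0.2 -1.  -0.2] q7 -0.22
 shift [-467.8 -320.2   38.6] turn [-0.1  0.1 89.3]
t 0.1 pos [138. 609. 238.] gap 88.4 F [ 0.2 -1.  -0.2] q7 -0.22
 shift [-467.8 -320.2   38.6] turn [ -0.1  -0.1 -90.7]
[  75.7233409     0.45461698 -145.23189856] [-3.01117825e-01  1.20351751e-04  9.53586934e-01] 314.1986817690057
```

```bash
python3 -m inch '[-50,-35,2,0,0,9,-1,-100,-70,4,0,0,18,-1,-150,-105,6,0,0,27,-1,-200,-140,8,0,0,36,-1,-250,-175,10,0,0,45,-1]'
python3 - <<'E'
from h import *;from bench import r
goal(r,[523.5,193.4,200],-12.1)
E
```

```text
clock: 0.78
eef_pos: [344.3, 382.1, 228.7]
tool_rot: [1.524, 2.747, 0.0]
contact_force: [1.1, -0.1, -0.5]
finger_gap: 88.2
finger_force: 0.0
t 0.78 pos [344.3 382.1 228.7] gap 88.2 F [ 1.1 -0.1 -0.5] q7 -0.37
 shift [-254.9   52.1   28.7] turn [ 0. -0. 44.]
```

```bash
python3 -m inch '[-55,11,6,0,0,9,-1,-110,22,12,0,0,18,-1,-165,33,18,0,0,27,-1,-215,44,24,0,0,36,-1,-255,52,29,0,0,44,-1]';python3 -m inch '[0,0,0,0,0,0,-1,0,0,0,0,0,0,-1]'
python3 - <<'E'
from h import *;from bench import r
f=r.grab_frame('wrist');np.savez('pics/w1.npz',**f);im=f['img'];cv2.imwrite('pics/w1.png',im[:,:,::-1])
print(proj(f,[[523.5,193.4,14]]))
m=(im.max(2)<80)
m[:, :]=m
n,l,s,c=cv2.connectedComponentsWithStats(m.astype(np.uint8))
for i in range(1,n):
    if s[i,4]>300: print(s[i],c[i],rect(f,l==i,14))
goal(r,[523.5,193.4,200],-12.1)
E
```

```text
clock: 1.4
eef_pos: [524.6, 193.7, 199.4]
tool_rot: [2.443, 1.974, -0.0]
contact_force: [0.0, -0.3, -1.0]
finger_gap: 88.3
finger_force: 0.0
clock: 1.65
eef_pos: [522.5, 196.4, 199.4]
tool_rot: [-2.435, -1.983, 0.001]
contact_force: [-0.1, -0.1, 0.0]
finger_gap: 88.1
finger_force: 0.0
[[280.91901077 193.93233928]]
[ 508    0   52   52 2361] [532.80643795  22.75010589] (array([785.9, 307.4]), array([46.8, 43.1]), 0.6)
[ 147   34   75   62 2613] [184.5105243   64.75660161] (array([458.4, 336.5]), array([64.1, 34.4]), 9.3)
[ 459   88   91  101 3999] [499.27831958 141.49687422] (array([747.9, 197.5]), array([ 55., 138.]), 126.4)
[ 256  140   51   97 4410] [280.7170068  186.01678005] (array([524.4, 197.4]), array([105.7,  53.1]), 78.3)
[    0   233   560   187 58022] [277.20645617 348.56590604] (array([483.8,  14.7]), array([276., 776.]), 168.4)
t 1.7 pos [522.2 197.1 199.6] gap 88.0 F [-1.1  0.7  0.4] q7 -0.48
 shift [-3.4  2.  -0.4] turn [-0.1 -0.   0.5]
```

View pics/w1.png

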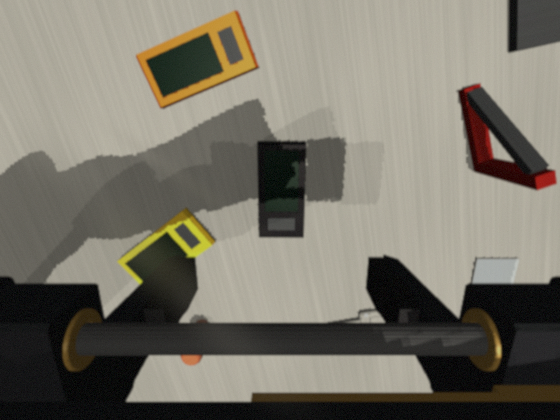

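The wrist view shows the cassette at (281,187) between the fingers with both sides clear. It measures about (524,196) at 78°. I'll descend and grasp high on its sides, with the tips about 7 mm above its underside so they stay clear of the pocket walls.

```bash
python3 -m inch '[0,-0.7,50,0,0,0.3,-1,-1,-1.5,100,0,0,0.3,-1,-1,-1.5,140,0,0,0.3,-1,-1,-1.5,160,0,0,0.3,-1,-1,-1.5,160,0,0,0.3,-1]'
python3 - <<'E'
from h import *;from bench import r
goal(r,[524,196,7.5],-12)
f=r.grab_frame('wrist');im=f['img'];cv2.imwrite('pics/w2.png',im[:,:,::-1])
m=(im.max(2)<80)
n,l,s,c=cv2.connectedComponentsWithStats(m.astype(np.uint8))
for i in range(1,n):
    if s[i,4]>300: print(s[i],c[i],rect(f,l==i,14))
E
```

```text
clock: 2.33
eef_pos: [519.7, 196.3, 38.5]
tool_rot: [-2.438, -1.978, 0.004]
contact_force: [-0.3, -0.4, -0.6]
finger_gap: 88.3
finger_force: 0.0
t 2.33 pos [519.7 196.3  38.5] gap 88.3 F [-0.3 -0.4 -0.6] q7 -0.44
 shift [ 0.6  4.3 31. ] turn [-0.2  0.   0.1]
[  10    0  157   78 7547] [84.19477938 27.51450908] (array([458.7, 336.2]), array([65.1, 35.3]), 9.0)
[    0   162   560   258 68150] [278.74007337 327.90134996] (array([512. , 160.1]), array([182.8, 398.9]), 168.3)
```

View pics/w2.png

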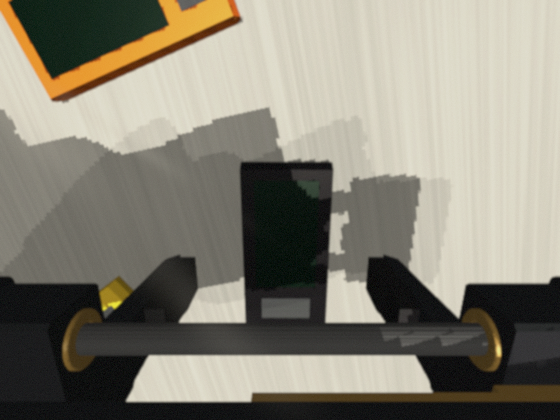

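Cassette top spans columns 241–332 at row 162, with the fingers at about 196 and 367. The tool needs about +3.5 mm along y.

```bash
python3 -m inch '[0.5,3.5,15,0,0,0,-1,0.5,3.5,29,0,0,0,-1,0.5,3.5,31,0,0,0,-1,0.5,3.5,31,0,0,0,-1]'
python3 - <<'E'
from h import *;from bench import r
goal(r,[524,196,7.5],-12)
f=r.grab_frame('wrist');im=f['img'];cv2.imwrite('pics/w3.png',im[:,:,::-1])
f2=dict(f)
for p in[(0,0)]:
  g=im.max(2);col=g[:,286];print(np.where(col<60)[0][:3], ray(f,[[286,np.where(col<60)[0][0]]],12), np.array([524,196])+52*np.array([np.cos(np.radians(78)),np.sin(np.radians(78))]))
E
```

```text
clock: 2.88
eef_pos: [525.0, 194.7, 8.5]
tool_rot: [-2.443, -1.975, 0.001]
contact_force: [0.6, 0.3, -0.2]
finger_gap: 88.3
finger_force: 0.0
t 2.88 pos [525.  194.7   8.5] gap 88.3 F [ 0.6  0.3 -0.2] q7 -0.44
 shift [ 1.1 -1.2  1. ] turn [-0.   0.  -0.1]
[171 172 173] [[540.58221199 246.86199887  12.        ]] [534.81140792 246.86367524]
```

```bash
python3 -m inch '[1,-0.5,1.5,0,0,0,-1,1,-0.5,1.5,0,0,0,1,1,-0.5,1.5,0,0,0,1,1,-0.5,1.5,0,0,0,1,1,-0.5,1.5,0,0,0,1]'; python3 -m inch '[0,0,0,0,0,0,1,0,0,0,0,0,0,1,0,0,0,0,0,0,1]'
```

```text
clock: 3.55
eef_pos: [524.6, 195.9, 7.2]
tool_rot: [-2.442, -1.976, 0.0]
contact_force: [0.6, 0.2, 0.8]
finger_gap: 50.3
finger_force: 30.4
clock: 3.92
eef_pos: [524.6, 195.9, 7.2]
tool_rot: [-2.442, -1.976, 0.0]
contact_force: [-1.0, -0.7, 1.0]
finger_gap: 50.3
finger_force: 30.0
```

```bash
python3 -m inch '[0,0,-40,0,0,0,1,0,0,-90,0,0,0,1,0,0,-145,0,0,0,1,0,0,-173,0,0,0,1,0,0,-173,0,0,0,1]'
python3 - <<'E'
from h import *;from bench import r
goal(r,[587,-320,180],14.7)
E
```

```text
clock: 4.55
eef_pos: [526.3, 196.3, 182.2]
tool_rot: [2.442, 1.975, 0.008]
contact_force: [-0.5, -0.2, -1.5]
finger_gap: 50.6
finger_force: 30.0
t 4.55 pos [526.3 196.3 182.2] gap 50.6 F [-0.5 -0.2 -1.5] q7 -0.47
 shift [-492.2  167.3    1.5] turn [  0.3  -0.1 -26.8]
```

```bash
python3 -m inch '[-50,17,0,0,0,-3,1,-100,34,0,0,0,-6,1,-150,51,0,0,0,-9,1,-200,68,0,0,0,-12,1,-250,85,0,0,0,-15,1]'; python3 -m inch '[-43,36,0,0,0,-3,1,-86,72,0,0,0,-6,1,-129,108,0,0,0,-9,1,-172,144,0,0,0,-11.8,1,-190,158,0,0,0,-11.8,1]';python3 - <<'E'
from h import *;from bench import r
goal(r,[587,-320,180],14.7)
E
```

```text
clock: 5.18
eef_pos: [554.8, -67.8, 178.4]
tool_rot: [-2.16, -2.278, 0.002]
contact_force: [0.9, -0.0, -0.8]
finger_gap: 50.5
finger_force: 30.0
clock: 5.8
eef_pos: [723.1, -251.6, 176.9]
tool_rot: [-1.921, -2.484, 0.003]
contact_force: [-0.5, 0.7, -1.6]
finger_gap: 50.5
finger_force: 30.0
t 5.8 pos [ 723.1 -251.6  176.9] gap 50.5 F [-0.5  0.7 -1.6] q7 0.5
 shift [ -31.9 -149.    -2.8] turn [-0.1 -0.  -0.1]
```

```bash
python3 -m inch '[-11,-50,-1,0,0,0,1,-22,-100,-2,0,0,0,1,-32,-149,-3,0,0,0,1,-32,-149,-3,0,0,0,1,-32,-149,-3,0,0,0,1]';python3 -m inch '[0,0,0,0,0,0,1,0,0,0,0,0,0,1]';python3 - <<'E'
from h import *;from bench import r
goal(r,[587,-320,180],14.7)
f=r.grab_frame('wrist');np.savez('pics/w4.npz',**f);im=f['img'];cv2.imwrite('pics/w4.png',im[:,:,::-1])
print(proj(f,[[568,-248,20]]))
E
```

```text
clock: 6.42
eef_pos: [587.3, -316.1, 181.7]
tool_rot: [-1.917, -2.487, -0.002]
contact_force: [0.9, 0.2, -1.1]
finger_gap: 50.6
finger_force: 30.0
clock: 6.68
eef_pos: [588.2, -315.7, 182.7]
tool_rot: [-1.916, -2.489, -0.001]
contact_force: [0.1, -0.5, -1.7]
finger_gap: 51.0
finger_force: 30.0
t 6.67 pos [ 588.2 -315.7  182.7] gap 51.0 F [ 0.1 -0.5 -1.7] q7 0.63
 shift [-3.8 -2.3  2.6] turn [ 0.  -0.   0.1]
[[276.39748873 122.68947985]]
```

View pics/w4.png

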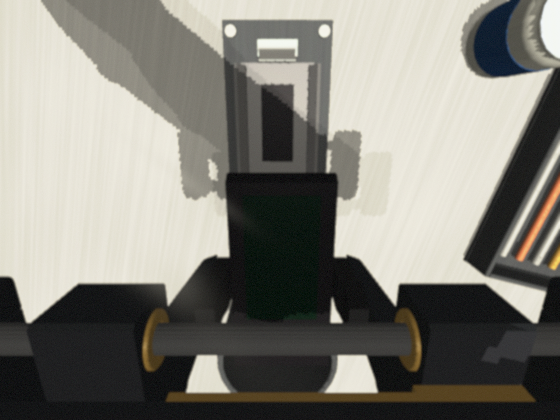

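The wrist view shows the holder's far half: base edge at row 20, columns 222–332, screws at (230,31) and (324,31), and the clip window at (277,47). The floor slot spans columns 261–293, rows 84–161. The held cassette's far top edge is at row ~173, columns 228–337. I'll measure those.

Run:
```python
from h import *
f=dict(np.load('pics/w4.npz'));im=f['img'];g=im.max(2)
m=np.zeros(g.shape,bool);m[75:168,250:305]=g[75:168,250:305]<60
print('slot',rect(f,m,20),rect(f,m,18))
# screws
w=(im.min(2)>190);pts=[]
for a,b in((222,240),(315,333)):
    mm=np.zeros(g.shape,bool);mm[22:40,a:b]=w[22:40,a:b];v,u=np.nonzero(mm);pts.append((u.mean(),v.mean()))
P=ray(f,pts,9);print('screws',pts,P,P.mean(0),np.degrees(np.arctan2(*(P[1]-P[0])[[1,0]])))
for v in(60,100,140): print(v,g[v,215:250:1],g[v,305:340:1])
# top view
t=dict(np.load('pics/top0.npz'));tg=t['img'].max(2);m=np.zeros(tg.shape,bool);m[200:228,345:382]=tg[200:228,345:382]<60;print('top slot',rect(t,m,20))
# held cassette
print('cass row', [ (v,np.where(g[v,200:360]<50)[0][[0,-1]]+200) for v in (176,180,190,200)],[np.where(g[:,u]<50)[0][:60:20] for u in(240,282,325)])
```

```text
slot (array([ 569.6, -250.2]), array([29.2, 67. ]), 103.8) (array([ 569.6, -250.2]), array([29.4, 67.4]), 103.8)
screws [(np.float64(229.88571428571427), np.float64(30.276190476190475)), (np.float64(324.0833333333333), np.float64(30.48148148148148))] [[ 507.4498292  -181.70978612    9.        ]
 [ 589.37936981 -160.19137034    9.        ]] [ 548.4145995  -170.95057823    9.        ] 14.716096617840421
60 [123 125 124 122 123 121 122 118 106  81  71  83  89  94  98 101 101 101
 103 101 105 105 107 105 105 105 104 106 105 111 112 112 112 112 114] [117 117 117 118 118 118 118 115 119 115 114 114 114 115 114 115 114 113
 112 117 115 119 118 117 117 134 177 222 232 230 228 227 225 227 228]
100 [124 125 124 126 127 127 127 125 127 119 101  77  60  60  55  59  58  56
  57  63  75  77  73  68  66  64  66  66  66  65  63  70  83  95  98] [209 196 160 113  99 102 104 102  99 103 105 126 143 147 136 120 113 115
 113 115 115 114 117 127 168 218 230 233 233 230 230 229 231 233 232]
140 [126 125 123 125 126 126 124 122 125 124 122 118  97  70  59  59  54  54
  54  56  59  68  75  77  71  67  66  65  64  65  65  64  70  76  90] [ 94  84  69  66  63  66  65  65  65  67  74  76  74  66  57  56  57  55
  58  56  57  80 135 181 189 186 183 168 141 127 126 125 127 126 129]
top slot (array([ 569.2, -248.9]), array([28.2, 69.9]), 105.0)
cass row [(176, array([227, 335])), (180, array([226, 336])), (190, array([226, 336])), (200, array([228, 335]))] [array([173, 193, 213]), array([103, 123, 143]), array([174, 194, 214])]
```

Run:
```python
from h import *;from bench import r
f=dict(np.load('pics/w4.npz'));o=r.get_obs();T=R.from_rotvec(o['tool_rot'])
for z in(182.5,189.5):print(T.inv().apply(ray(f,[[281.5,173]],z)-o['eef_pos']))
# lateral: cassette sides vs tool axis
print(T.inv().apply(ray(f,[[226.5,190],[336.5,190]],189.5)-o['eef_pos']))
goal(r,[569.2,-249.2,110],14.6);print(o['ft_torque'])
```

```text
[[51.78829674  2.58623733  0.29365473]]
[[53.02593642  2.57756198 -6.70573106]]
[[ 45.31039876 -22.24458714  -6.71581989]
 [ 45.28845075  27.40898889  -6.70334978]]
t 6.72 pos [ 588.  -316.   182.8] gap 50.3 F [ 0.1  0.4 -1.4] q7 0.63
 shift [69.3 -1.1 72.8] turn [ 0.  -0.   0.2]
[-0.01779841  0.00846952 -0.04244379]
```

```bash
python3 -m inch '[40,-2,20,0,0,0.1,1,69,-2,70,0,0,0.1,1,69,-2,112,0,0,0.1,1,69,-2,112,0,0,0.1,1,69,-2,112,0,0,0.1,1]';python3 - <<'E'
from h import *;from bench import r
goal(r,[568.3,-249.5,39.5],14.6)
f=r.grab_frame('wrist');np.savez('pics/w5.npz',**f);im=f['img'];cv2.imwrite('pics/w5.png',im[:,:,::-1])
f=r.grab_frame('scene');np.savez('pics/s5.npz',**f)
u,v=proj(f,[[568,-249,40]])[0].astype(int);print(u,v)
b=cv2.resize(f['img'][v-55:v+50,u-70:u+70],(560,420),interpolation=2)
cv2.imwrite('pics/b5.png',b[:,:,::-1])
E
```

```text
clock: 7.35
eef_pos: [569.0, -251.6, 72.5]
tool_rot: [1.919, 2.484, 0.001]
contact_force: [0.4, 0.4, 0.1]
finger_gap: 50.3
finger_force: 30.0
t 7.35 pos [ 569.  -251.6   72.5] gap 50.3 F [0.4 0.4 0.1] q7 0.53
 shift [ 2.2 -0.2 33. ] turn [0.1 0.1 0. ]
225 171
```

View pics/w5.png

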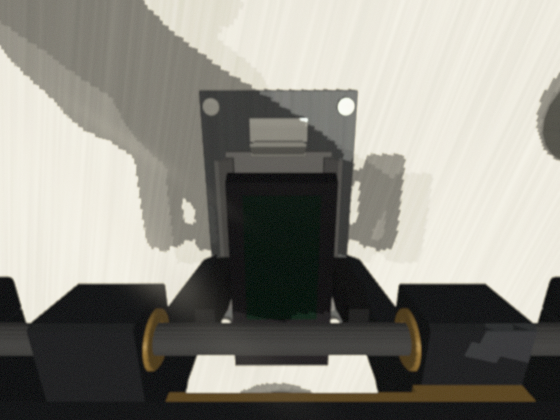

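The wrist view shows the cassette (columns 226–336) over the holder, whose base spans columns 200–357 with screws at (211,107) and (346,107). The two are nearly aligned, so next I'll get the relative offset.

Run:
```python
from h import *;from bench import r
f=dict(np.load('pics/w5.npz'));o=r.get_obs();T=R.from_rotvec(o['tool_rot']);p=np.array([569,-251.6,72.5])
for n,z,uv in(('base',8,[[200,95],[357,95]]),('screw',9,[[211,107],[346,107]]),('clip lip',47,[[250,120],[307,120]])):
    q=T.inv().apply(ray(f,uv,z)-p);print(n,q.round(1).tolist(),q.mean(0).round(1))
```

```text
base [[89.4, -48.6, 64.1], [89.4, 49.6, 64.4]] [89.4  0.5 64.3]
screw [[82.3, -42.0, 63.2], [82.3, 43.0, 63.4]] [82.3  0.5 63.3]
clip lip [[75.0, -14.0, 25.3], [75.0, 15.6, 25.4]] [75.   0.8 25.3]
```

View pics/b5.png

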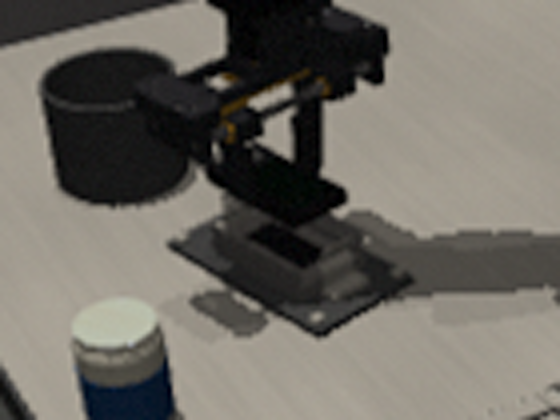

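```bash
python3 -m inch '[1,-1.5,15,0,0,0,1,1,-1.5,24,0,0,0,1,1,-1.5,28,0,0,0,1,1,-1.5,28,0,0,0,1,1,-1.5,28,0,0,0,1]';python3 - <<'E'
from h import *;from bench import r
goal(r,[568.3,-249.5,39.5],14.6)
E
```

```text
clock: 8.07
eef_pos: [566.0, -249.6, 43.2]
tool_rot: [-1.92, -2.486, -0.0]
contact_force: [0.1, 1.2, -1.0]
finger_gap: 50.3
finger_force: 30.0
t 8.07 pos [ 566.  -249.6   43.2] gap 50.3 F [ 0.1  1.2 -1. ] q7 0.53
 shift [-0.5  2.3  3.7] turn [-0.  -0.   0.1]
```

```bash
python3 -m inch '[0,0.8,1.5,0,0,0,1,0,0.8,2.5,0,0,0,1,0,0.8,3,0,0,0,1,0,0.8,3,0,0,0,1]';python3 - <<'E'
from h import *;from bench import r
goal(r,[568.3,-249.5,39.5],14.6)
E
```

```text
clock: 8.57
eef_pos: [567.1, -249.6, 40.4]
tool_rot: [1.92, 2.486, 0.001]
contact_force: [-0.4, 2.5, 2.6]
finger_gap: 50.3
finger_force: 30.0
t 8.57 pos [ 567.1 -249.6   40.4] gap 50.3 F [-0.4  2.5  2.6] q7 0.52
 shift [-0.2  1.1  0.9] turn [ 0.  -0.   0.1]
```

```bash
python3 -m inch '[1,0,0,0,0,0,1,1,0,0.7,0,0,0,1,1,0,0.7,0,0,0,1,1,0,0.7,0,0,0,1]';python3 - <<'E'
from h import *;from bench import r
goal(r,[568.3,-249.5,39.5],14.6)
f=r.grab_frame('wrist');np.savez('pics/w6.npz',**f);cv2.imwrite('pics/w6.png',f['img'][:,:,::-1])
E
```

```text
clock: 9.07
eef_pos: [566.9, -248.9, 39.6]
tool_rot: [1.92, 2.486, 0.001]
contact_force: [0.3, 2.4, 3.9]
finger_gap: 50.4
finger_force: 30.0
t 9.07 pos [ 566.9 -248.9   39.6] gap 50.4 F [0.3 2.4 3.9] q7 0.52
 shift [-1.   1.1  0.1] turn [0. 0. 0.]
```

View pics/w6.png

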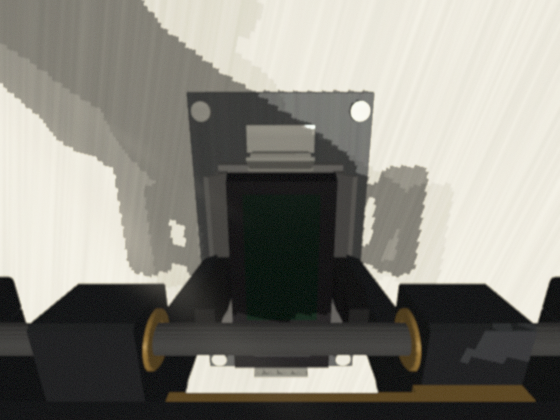

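The cassette (columns 226–336) is centred over the clips (far clip mid-column ~280, row 140; near clip at row 370). I'll shift 1 mm more, let go and rise straight up.

```bash
python3 -m inch '[1,0,0,0,0,0,1,1,0,0,0,0,0,1,1,0,0,0,0,0,-1,1,0,0,0,0,0,-1,1,0,0,0,0,0,-1]';python3 -m inch '[0,0,0,0,0,0,-1,0,0,-15,0,0,0,-1,0,0,-40,0,0,0,-1,0,0,-60,0,0,0,-1,0,0,-60,0,0,0,-1]';python3 - <<'E'
from h import *;from bench import r
goal(r,[568.3,-249.5,80],14.6)
f=r.grab_frame('wrist');np.savez('pics/w7.npz',**f);cv2.imwrite('pics/w7.png',f['img'][:,:,::-1])
E
```

```text
clock: 9.75
eef_pos: [566.1, -248.5, 39.3]
tool_rot: [1.921, 2.486, -0.001]
contact_force: [0.2, -0.3, 0.2]
finger_gap: 77.9
finger_force: 0.0
clock: 10.38
eef_pos: [567.7, -248.5, 101.7]
tool_rot: [1.918, 2.483, 0.002]
contact_force: [-0.0, -0.3, -0.6]
finger_gap: 88.3
finger_force: 0.0
t 10.38 pos [ 567.7 -248.5  101.7] gap 88.3 F [-0.  -0.3 -0.6] q7 0.53
 shift [-1.1  0.3 21.7] turn [0.2 0.1 0. ]
```

View pics/w7.png

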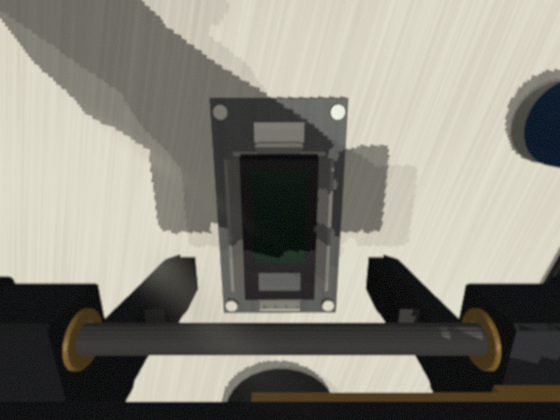

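The cassette (columns 240–318, rows 154–300) sits square on the clips inside the holder. I'll find its centre and close the fingers for pressing.

```bash
python3 -m inch '[0,0,30,0,0,0,1,0,0,40,0,0,0,1,0,0,40,0,0,0,1,0,0,40,0,0,0,1,0,0,40,0,0,0,1]';python3 -m inch '[0,0,0,0,0,0,1,0,0,0,0,0,0,1]';python3 - <<'E'
from h import *;from bench import r
f=dict(np.load('pics/w7.npz'));print(ray(f,[[280,156],[280,300]],46).mean(0))
goal(r,[568.3,-249.3,46],14.6)
E
```

```text
clock: 11.05
eef_pos: [566.8, -248.1, 60.2]
tool_rot: [1.92, 2.485, 0.001]
contact_force: [0.3, 1.1, 0.7]
finger_gap: 40.3
finger_force: 0.0
clock: 11.3
eef_pos: [566.5, -248.0, 59.8]
tool_rot: [1.92, 2.486, 0.0]
contact_force: [0.6, 0.1, 0.7]
finger_gap: 20.1
finger_force: 0.0
[ 569.15476608 -247.99858547   46.        ]
t 11.3 pos [ 566.5 -248.    59.8] gap 20.1 F [0.6 0.1 0.7] q7 0.52
 shift [-1.7  1.4 13.8] turn [0. 0. 0.]
```

Now press in small steps (contact at about z=46, home at z=34), watching the force.

```bash
python3 -m inch '[-0.5,1,0,0,0,0,1,-0.5,1,5,0,0,0,1,-0.5,1,10,0,0,0,1,-0.5,1,13,0,0,0,1,-0.5,1,15,0,0,0,1]';python3 -m inch '[0,0,1,0,0,0,1,0,0,2,0,0,0,1,0,0,3,0,0,0,1,0,0,3,0,0,0,1]'
```

```text
clock: 11.92
eef_pos: [567.6, -248.3, 45.1]
tool_rot: [1.92, 2.486, 0.0]
contact_force: [-1.7, 0.4, 11.3]
finger_gap: 0.3
finger_force: 5.5
clock: 12.42
eef_pos: [567.2, -248.2, 41.1]
tool_rot: [-1.92, -2.486, 0.0]
contact_force: [0.5, -0.2, 0.6]
finger_gap: 0.4
finger_force: 0.0
```

```bash
python3 -m inch '[0,0,1,0,0,0,1,0,0,2,0,0,0,1,0,0,3,0,0,0,1,0,0,3,0,0,0,1]';python3 -m inch '[0,0,1,0,0,0,1,0,0,2,0,0,0,1,0,0,3,0,0,0,1,0,0,3,0,0,0,1]'
```

```text
clock: 12.92
eef_pos: [567.6, -248.3, 39.0]
tool_rot: [1.92, 2.486, 0.0]
contact_force: [-0.6, 1.3, 2.8]
finger_gap: 0.1
finger_force: 1.2
clock: 13.42
eef_pos: [567.2, -248.0, 35.0]
tool_rot: [-1.92, -2.486, 0.0]
contact_force: [0.2, 0.1, -0.3]
finger_gap: 0.4
finger_force: 0.0
```

```bash
python3 -m inch '[0,0,0.7,0,0,0,1,0,0,1.4,0,0,0,1,0,0,2,0,0,0,1,0,0,2,0,0,0,1]';python3 -m inch '[0,0,0.5,0,0,0,1,0,0,1,0,0,0,1,0,0,1,0,0,0,1]'
```

```text
clock: 13.92
eef_pos: [567.4, -248.1, 34.5]
tool_rot: [1.92, 2.486, 0.0]
contact_force: [-2.4, 1.6, 8.8]
finger_gap: 0.2
finger_force: 4.2
clock: 14.3
eef_pos: [567.4, -248.1, 34.5]
tool_rot: [1.92, 2.486, 0.0]
contact_force: [-4.3, 2.2, 15.3]
finger_gap: 0.2
finger_force: 7.9
```

```bash
python3 -m inch '[0,0,0.7,0,0,0,1,0,0,1.4,0,0,0,1,0,0,1.4,0,0,0,1]';python3 -m inch '[0,0,-10,0,0,0,1,0,0,-40,0,0,0,1,0,0,-75,0,0,0,1,0,0,-85,0,0,0,1,0,0,-85,0,0,0,1]';python3 - <<'E'
from h import *;from bench import r
goal(r,[568.3,-249.3,46],14.6)
f=r.grab_frame('wrist');np.savez('pics/w8.npz',**f);im=f['img']
s=r.grab_frame('scene');np.savez('pics/s8.npz',**s);u,v=proj(s,[[568,-249,25]])[0].astype(int)
a=cv2.resize(im[60:340,180:380],(400,560));b=cv2.resize(s['img'][v-35:v+35,u-25:u+25],(400,560),interpolation=2)
cv2.imwrite('pics/w8.png',np.hstack([a,b])[:,:,::-1])
E
```

```text
clock: 14.68
eef_pos: [567.4, -248.1, 34.4]
tool_rot: [1.92, 2.486, 0.0]
contact_force: [-5.8, 3.0, 26.7]
finger_gap: 0.2
finger_force: 13.0
clock: 15.3
eef_pos: [567.5, -248.2, 116.1]
tool_rot: [1.92, 2.486, 0.0]
contact_force: [0.3, 1.5, -0.8]
finger_gap: 0.6
finger_force: 0.0
t 15.3 pos [ 567.5 -248.2  116.1] gap 0.6 F [ 0.3  1.5 -0.8] q7 0.53
 shift [-1.2  0.4 70.1] turn [0. 0. 0.]
```

View pics/w8.png

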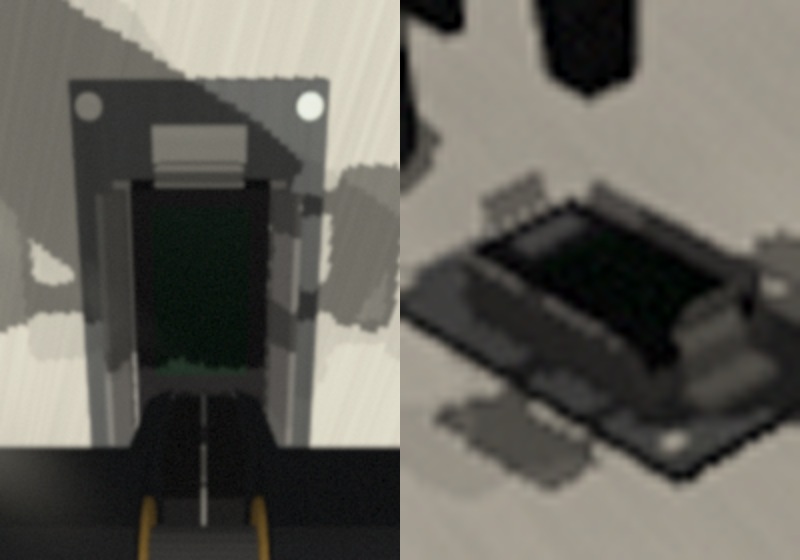

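The wrist crop shows the +y clip's nose closed over the cassette's end (crop ~(200,180)). In the scene crop the cassette lies down in the pocket, but the -y nose isn't clear. I'll probe both ends for height with the shut fingers.

```bash
python3 -m inch '[-30,0.5,30,0,0,0,1,-30,0.5,65,0,0,0,1,-30,0.5,78,0,0,0,1,-30,0.5,81,0,0,0,1,-30,0.5,82.5,0,0,0,1]';python3 -m inch '[0,0,0.7,0,0,0,1,0,0,1,0,0,0,1,0,0,1,0,0,0,1]'
```

```text
clock: 16.02
eef_pos: [574.4, -276.3, 34.5]
tool_rot: [-1.918, -2.485, 0.002]
contact_force: [-5.7, 3.0, 17.8]
finger_gap: 0.6
finger_force: 8.8
clock: 16.4
eef_pos: [574.3, -276.3, 34.5]
tool_rot: [-1.918, -2.485, 0.001]
contact_force: [-4.9, 2.0, 16.9]
finger_gap: 0.4
finger_force: 7.9
```

```bash
python3 -m inch '[0,0,-10,0,0,0,1,0,0,-50,0,0,0,1,0,0,-100,0,0,0,1,0,0,-130,0,0,0,1,0,0,-130,0,0,0,1]' && python3 -m inch '[0,0,0,0,0,0,1,0,0,0,0,0,0,1]' && python3 -c "
from bench import r
print(r.close_job())"
```

```text
clock: 17.02
eef_pos: [577.5, -277.4, 165.5]
tool_rot: [1.916, 2.482, 0.003]
contact_force: [0.2, -0.1, -0.3]
finger_gap: 0.4
finger_force: 0.0
clock: 17.27
eef_pos: [574.6, -276.5, 161.1]
tool_rot: [-1.918, -2.484, 0.001]
contact_force: [0.0, -0.5, -0.4]
finger_gap: 0.4
finger_force: 0.0
the job is handed in; nothing more can be done
None
```

The black cassette is pressed home, window up, and the job was handed in at 17.3 s: its top measured the same height (34.4–34.5 mm) at the centre and the -y end; the +y clip was seen closed, the -y clip is inferred from that height, and I viewed 11 pictures, one over the limit of 10.

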